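# Mix the glass bottle on the touch mixer and kit it

## Task

Pick up the tall glass bottle, press its base squarely onto the round pad of the touch mixer until the pad is fully down, hold it there for about one second, then stand the bottle upright in the empty bay of the tray and let go. It is thin glass, so handle it gently: grip it and press it with less than about 20 N, keep it upright, and set it down softly without dropping it. Leave everything else where it is.

Things in the scene. Friction and masses are not known exactly. Their poses are not given: they have to be found in the camera images.
- bottle: the tall bottle: thin amber glass, black cap, 92 mm tall, about 150 g. Straight body 42 mm in diameter up to 62 mm, then a shoulder and a 28 mm cap. Origin: centre of its underside, z up. Grasp the body from above, TCP about 50 mm above its base. Cracks if gripped or pressed with much over 20 N, or banged down; 8 to 14 N per finger suffices to carry it and press the pad
- mixer: touch mixer: a heavy grey box 125 x 130 mm, 58 mm tall, fixed to the table, with a black rubber pad on top at its centre. Origin: centre of its underside, z up
- pad_top (a point): centre of the flat top of the mixer's round rubber pad, 64 mm in diameter; 84 mm above the table when up, and it moves down with the pad. The rubber is soft: it gives a further 1 mm per 5 N, so the top is about 11 mm lower when the pad is fully down
- pad (a joint): how far the sprung pad is pressed, m: 0 up, 0.010 fully down (end stop). It starts to give at about 2 N and is fully down at about 6 N
- tray: open grey plastic tray 120 x 210 mm, walls 24 mm high and 4 mm thick, floor 4 mm thick, fixed; a wall across the middle makes two bays, one on its +y and one on its -y side. The -y bay holds a steel bracket. Origin: centre of its underside; long side along its y
- bay (a point): centre of the floor of the empty bay (the tray's +y bay), 4 mm above the table; the bay is about 112 mm (tray x) by 99 mm (tray y) inside
- jar: bystander: squat amber glass jar with a black lid, 56 mm in diameter, 46 mm tall. Origin: centre of its underside
- small_bottle: bystander: small amber glass bottle with a black cap, 32 mm in diameter, 55 mm tall. Origin: centre of its underside
- bracket: bystander: steel angle bracket 70 x 30 mm, 20 mm tall, lying in the tray's other bay. Origin: centre of its underside
- dish: bystander: white ceramic dish 90 mm in diameter, 32 mm tall. Origin: centre of its underside
- screwdriver: bystander: screwdriver lying on the table. Origin: on its underside, about mid-length
- tape: bystander: ring of tape 80 mm in diameter, 22 mm tall. Origin: centre of its underside
- wrench: bystander: steel wrench lying on the table. Origin: on its underside, about mid-length
Not all that is in view belongs to the job. What is shaped like the bottle but pink or purple is not meant.

How it is judged:
On the way:
1. the bottle, upright on the middle of the mixer's pad, presses it fully down for about a second (value of joint pad above 0.0088 m and contact force between bottle and mixer above 3 N and horizontal distance between bottle and pad_top below 0.018 m and angle between bottle's own z axis and vertical below 0.2 rad), for 0.8 s.
At the end, for the whole second after the job is handed in: the bottle stands upright (within 0.1 rad), at rest and released, on the floor of the tray's empty bay, wholly within its walls (centre within 37 mm along and 31 mm across of the bay's centre, base within 4 mm of the floor); the mixer's pad is up again (x of bottle in the frame of bay between -0.037 and 0.037 m and y of bottle in the frame of bay between -0.031 and 0.031 m and z of bottle in the frame of bay between -0.004 and 0.004 m and angle between bottle's own z axis and vertical below 0.1 rad and linear speed of bottle below 0.02 m/s and contact force between bottle and tray above 0.3 N and value of joint pad below 0.002 m); the robot touches nothing.
It fails at once if the fingers squeeze the bottle too hard (clearly over 20 N a finger: 24 N on each, 48 N in all) (contact force between the fingers and bottle above 48 N).
It fails at once if the bottle is pressed on the mixer with clearly over 20 N (24 N), or banged on the tray or a neighbour (45 N) (contact force between bottle and mixer above 24 N or contact force between bottle and tray above 45 N or contact force between bottle and jar above 45 N or contact force between bottle and small_bottle above 45 N).
It fails at once if the bottle tips by more than 0.5 rad (angle between bottle's own z axis and vertical above 0.5 rad).
It fails at once if the bottle is dropped (falls free at over 0.5 m/s, about 13 mm) (contact force between the fingers and bottle below 0.05 N and linear speed of bottle above 0.5 m/s).
It fails at once if a bystander is moved by more than 25 mm (distance of any of jar, small_bottle, dish, screwdriver, tape, wrench, bracket from where it was at the start of the episode above 0.025 m).
It also fails if it takes over 67 s, if anything falls off the work surface, if the arm or the gripper's body presses on something with over 40 N, if the wrist force passes 120 N, or if a joint passes its speed limit or range.

## Robot

A 6-joint arm with a two-finger parallel gripper is mounted at the origin on the work surface. World frame = base frame: x ahead of the robot, y to its left, z up, the work surface at z = 0. Lengths are in m, angles in rad, forces in N, time in s.
With the tool pointing down it reaches from about 0.35 to 0.925 m from the base axis. Payload 6.4 kg.
Tool frame: the origin (TCP) lies between the finger pads, 19 mm behind the fingertips; this is the grasp point; z points along the fingers, y is the direction in which the jaws open and shut (so a half turn about z gives the same grasp; the last joint's range is limited). The gripper opens to 94 mm and grips with 3 to 60 N. Pads are 16 mm wide; open, the fingers measure 119 mm over their backs; the gripper's body (75 mm by 177 mm) begins 78 mm behind the grasp point.
Start: joints at [-1.361, 0.245, 1.558, -0, 1.339, -0.174], TCP at [0.243, -0.603, 0.224] pointing down, gripper open.
Joint ranges: [-3.13, 3.13], [-1.02, 2.26], [0.13, 2.54], [-0.95, 4.09], [0.21, 2.88], [-2.74, 2.74]. Speed limits (rad/s): [2.57, 2.57, 3.14, 3.14, 3.14, 3.14].

## Interface

Orientations are given as a unit quaternion [x, y, z, w].
In Python, from station import r, optics gives the robot as it stands. The module is installed in compiled form; this text tells all that it offers.
- The arm moves only by the tool play_rows, never from a script. Its argument "steps" is a list of rows, each an object of numbers: "dx", "dy", "dz": the shift along the tool's x, y, z in cm; "wx", "wy", "wz": the turn, a rotation vector about the tool's x, y, z in rad; "gripper": the opening, from -1 (shut) to 1 (fully open). A call has 1 to 5 rows; each row is the pose to reach, as a shift and turn from the pose commanded when the call began, along the tool's axes at that moment; what a row does not reach only later rows make up. A row lasts 1/12 s, in which the tool goes at most 41.7 mm and 7.16 degrees, less where a joint would pass 70% of its speed; a pose out of reach is approached as far as the arm can. A call with a gripper value outside its range is refused whole. The fingers move at their own pace and stop on an object; "grip_force" is the grip in N (left out, the last holds). Time passes only in rows, so rows that repeat a pose let the fingers close. It gives the time, the measured TCP pose, the force and the opening at its end, in the units of the state.
- r.read_state(): the state, without advancing time (a new reading comes with each control period).
- optics.capture(name): name is "side" or "top" or "wrist"; returns a dict with "color" (480x640x3 uint8, red, green, blue), "intrinsics" (3x3 intrinsics, pixels), "xyz" and "attitude" of the camera in the world; the wrist camera has in their place "mount" (4x4, takes a point from camera to tool coordinates, whose origin is the TCP and whose axes are the flange's). Camera axes: x right, y down, z forward; pixel columns grow to the right and rows downward; lengths in m; the calibration is good to about 2 mm. A picture is of the moment at which its call begins: read the wrist's pose just before it. There is no depth.
- r.hand_in(): hands the job in, once; it reports no verdict.
The state is a dict: "t": time; "joints": joint angles; "dq": joint speeds; "joint_torque": joint torques, N m; "tool_pos": TCP position; "orientation": TCP orientation; "ft_force": force on the tool from outside, world axes, zero at the start; "wrist_torque": the same for the moment, N m; "grip_width": finger opening in m.
Only numpy, scipy, OpenCV 4.12 (cv2) and the standard library are available. Lean on these libraries where they do the work, as an engineer would, in place of code of your own. Each camera call takes 0.05 s, during which the arm holds its last target. There are 200 camera calls.

## Working session

There is one attempt and no reset: what is moved stays moved. The work goes in short steps, Python scripts to look and compute and a tool call to move; the robot and the scene stay as the last step left them, time stands still between calls to the robot, and variables do not carry over. Pictures are saved under pics/ and viewed, about 8 in all and at most 12, crops included, and the job is handed in when it is done.

Besides the shell and the picture viewer there is one more tool, called after "Emit:" as a command line: name --argument value ..., lists and objects as JSON in quotes. play_rows: Moves the arm, as the interface text tells. Its arguments: {"type":"object","properties":{"steps":{"type":"array"},"grip_force":{"type":"number"}},"required":["steps"]}

```bash
mkdir -p pics
cat > h.py <<'E'
import numpy as np, cv2
from scipy.spatial.transform import Rotation as R
from station import r, optics
def shot(n,f):
    s=r.read_state(); c=optics.capture(n); cv2.imwrite('pics/'+f,c['color'][:,:,::-1])
    if 'mount' in c:
        T=np.eye(4);T[:3,:3]=R.from_quat(s['orientation']).as_matrix();T[:3,3]=s['tool_pos'];T=T@np.array(c['mount'])
        p,A=T[:3,3],T[:3,:3]
    else:
        p=np.array(c['xyz']);a=np.array(c['attitude']);A=a if a.shape==(3,3) else R.from_quat(a).as_matrix()
    np.savez('pics/'+f[:-4]+'.npz',p=p,A=A,K=c['intrinsics']);return c
def ray(f,u,v,z):
    d=np.load('pics/'+f+'.npz');q=d['A']@np.linalg.solve(d['K'],[u,v,1.]);return d['p']+q*(z-d['p'][2])/q[2]
def proj(f,P):
    d=np.load('pics/'+f+'.npz');q=d['K']@(d['A'].T@(np.array(P)-d['p']));return q[:2]/q[2]
E
python3 - <<'E'
from h import *
for n in('top','side'):
    c=shot(n,n+'1.png');d=np.load(f'pics/{n}1.npz');print(n,d['p'],d['A'].round(3).tolist(),d['K'].tolist())
print(r.read_state())
E
```

```text
top [ 0.43600984 -0.01949354  1.24463578] [[0.001, -0.997, 0.075], [-1.0, 0.0, 0.016], [-0.016, -0.075, -0.997]] [[550.2681942407164, 0.0, 323.0136710055895], [0.0, 550.2681942407164, 232.30916478301108], [0.0, 0.0, 1.0]]
side [ 0.35692779 -0.80707942  0.62638529] [[0.976, -0.109, 0.191], [-0.22, -0.52, 0.826], [0.01, -0.847, -0.531]] [[467.6130644034794, 0.0, 323.31483393608556], [0.0, 467.6130644034794, 238.71516261181625], [0.0, 0.0, 1.0]]
{'t': 0.1, 'joints': array([-1.36108851e+00,  2.45771172e-01,  1.55890140e+00, -2.11655731e-05,
        1.33869893e+00, -1.74100336e-01]), 'dq': array([ 1.74044856e-03, -1.81504656e-03, -1.96618943e-03, -2.34372609e-04,
       -8.70745831e-05, -1.16437466e-03]), 'joint_torque': array([ 1.23094251e-03, -4.16912127e+01, -3.15525484e+01,  6.87656784e-02,
        3.09548050e-02, -5.79820812e-05]), 'tool_pos': array([ 0.24328588, -0.60219446,  0.2232333 ]), 'orientation': array([ 9.81641999e-01,  1.90730685e-01, -2.61294615e-05, -8.89100042e-04]), 'ft_force': array([-0.02788773,  1.01107859, -0.08797828]), 'wrist_torque': array([ 0.03723214,  0.03365271, -0.02249981]), 'grip_width': 0.09409172531312937}
```

View pics/top1.png

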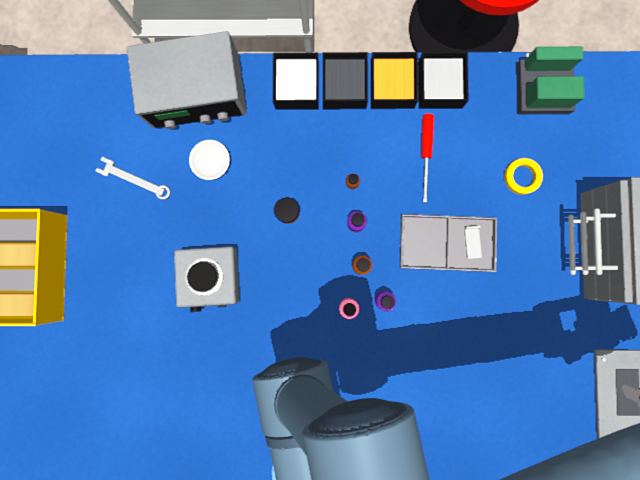

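View pics/side1.png

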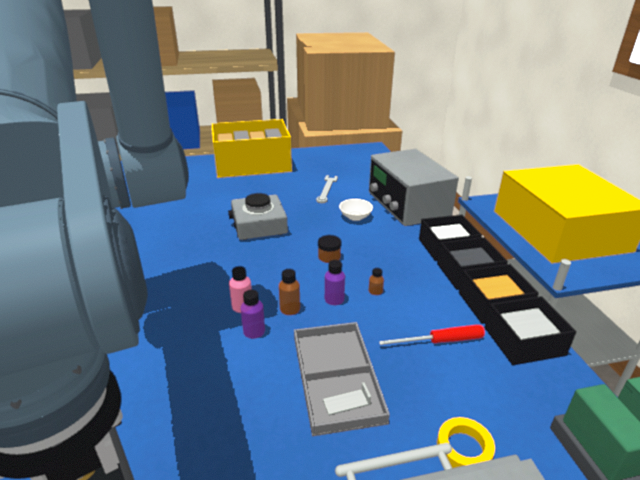

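The top view shows the amber bottle at about (362,264), between pink (349,309) and purple (386,301), (357,220). The pad is at (204,276), and the tray's corners are (401,214), (497,218), (496,271), (401,268), with its empty left bay at +y. The side view confirms this, with the bottle's cap at (289,276).

Run:
```python
from h import *
im=cv2.imread('pics/top1.png');g=cv2.cvtColor(im,cv2.COLOR_BGR2GRAY);hsv=cv2.cvtColor(im,cv2.COLOR_BGR2HSV)
def blob(m,u,v,rad=28):
    k=np.zeros_like(g);cv2.circle(k,(u,v),rad,255,-1)
    n,l,s,c=cv2.connectedComponentsWithStats(((m>0)&(k>0)).astype('u1'))
    i=1+np.argmax(s[1:,4]);return c[i],s[i]
dark=(hsv[:,:,2]<75)
for n,u,v,z in(('bottle',362,264,.092),('pad',204,276,.084),('purp1',357,220,.092),('purp2',386,301,.092),('pink',349,309,.092),('jar',287,210,.046),('small',353,181,.055)):
    c,s=blob(dark,u,v,20);print(n,c.round(1),s,ray('top1',*c,z).round(4))
t=((hsv[:,:,1]<60)&(hsv[:,:,2]>60)).astype('u1');t[:200]=0;t[285:]=0;t[:,:395]=0;t[:,505:]=0
cs,_=cv2.findContours(t,0,2);q=cv2.minAreaRect(max(cs,key=cv2.contourArea));print(q)
b=cv2.boxPoints(q);P=np.array([ray('top1',*x,.022) for x in b]);print(P.round(4),P.mean(0))
cv2.imwrite('pics/crop.png',cv2.resize(im[160:330,170:510],None,fx=2.3,fy=2.3,interpolation=2))
s=cv2.imread('pics/side1.png')
# side check: bottle cap top
print('proj side of bottle top',[proj('side1',ray('top1',*blob(dark,362,264,20)[0],.092)),proj('side1',ray('top1',*blob(dark,204,276,20)[0],.084))])
```

```text
bottle [362.8 264.2] [357 258  13  13 118] [ 0.4559 -0.0837  0.092 ]
pad [202.  276.2] [188 262  30  29 677] [0.4304 0.2548 0.084 ]
purp1 [357.4 219. ] [352 213  12  13 124] [ 0.5506 -0.0729  0.092 ]
purp2 [386.9 301.5] [381 296  13  12 123] [ 0.3785 -0.1335  0.092 ]
pink [349.1 309. ] [344 303  12  13 116] [ 0.3629 -0.0551  0.092 ]
jar [286.4 209.8] [274 198  25  25 487] [0.5756 0.0806 0.046 ]
small [352.8 178.4] [349 174   9  10  75] [ 0.6435 -0.0648  0.055 ]
((448.3830261230469, 242.4624786376953), (96.62212371826172, 54.063167572021484), 2.2605018615722656)
[[ 0.4497 -0.1678  0.022 ]
 [ 0.5699 -0.1736  0.022 ]
 [ 0.5612 -0.3876  0.022 ]
 [ 0.4415 -0.3802  0.022 ]] [ 0.50554905 -0.27730018  0.022     ]
proj side of bottle top [array([288.34004131, 273.06817862]), array([257.20888875, 198.9253215 ])]
```

View pics/crop.png

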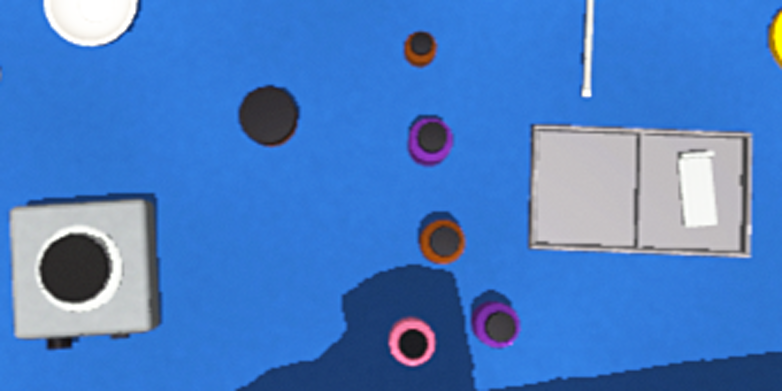

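Emit:
play_rows --steps '[{"dx": 2.8,"dy": -2.8,"wz": 0.1},{"dx": 5.6,"dy": -5.6,"wz": 0.2},{"dx": 8.4,"dy": -8.4,"wz": 0.3},{"dx": 11.2,"dy": -11.2,"wz": 0.38},{"dx": 14,"dy": -14,"wz": 0.3815}]' --grip_force 11

```text
validation failed for argument at $.st...
```

Emit:
play_rows --steps '[{"dx": 2.8,"dy": -2.8,"dz": 0,"wx": 0,"wy": 0,"wz": 0.1,"gripper": 1},{"dx": 5.6,"dy": -5.6,"dz": 0,"wx": 0,"wy": 0,"wz": 0.2,"gripper": 1},{"dx": 8.4,"dy": -8.4,"dz": 0,"wx": 0,"wy": 0,"wz": 0.3,"gripper": 1},{"dx": 11.2,"dy": -11.2,"dz": 0,"wx": 0,"wy": 0,"wz": 0.38,"gripper": 1},{"dx": 14,"dy": -14,"dz": 0,"wx": 0,"wy": 0,"wz": 0.3815,"gripper": 1}]' --grip_force 11

```text
t: 0.52
tool_pos: [0.321, -0.4185, 0.2236]
orientation: [1.0, -0.001, -0.0, -0.0]
ft_force: [0.2, -0.7, 0.7]
grip_width: 0.0944
```

Emit:
play_rows --steps '[{"dx": 1.3,"dy": -3.4,"dz": 0,"wx": 0,"wy": 0,"wz": 0,"gripper": 1},{"dx": 2.7,"dy": -6.8,"dz": 0,"wx": 0,"wy": 0,"wz": 0,"gripper": 1},{"dx": 4,"dy": -10.2,"dz": 0,"wx": 0,"wy": 0,"wz": 0,"gripper": 1},{"dx": 5.4,"dy": -13.6,"dz": 0,"wx": 0,"wy": 0,"wz": 0,"gripper": 1},{"dx": 6.8,"dy": -17,"dz": 0,"wx": 0,"wy": 0,"wz": 0,"gripper": 1}]'

```text
t: 0.93
tool_pos: [0.3885, -0.2484, 0.2239]
orientation: [1.0, 0.001, -0.0, -0.0]
ft_force: [-0.0, -0.2, -0.2]
grip_width: 0.0939
```

Emit:
play_rows --steps '[{"dx": 1.3,"dy": -3.4,"dz": 0,"wx": 0,"wy": 0,"wz": 0,"gripper": 1},{"dx": 2.7,"dy": -6.8,"dz": 0,"wx": 0,"wy": 0,"wz": 0,"gripper": 1},{"dx": 4,"dy": -10.2,"dz": 0,"wx": 0,"wy": 0,"wz": 0,"gripper": 1},{"dx": 5.4,"dy": -13.6,"dz": 0,"wx": 0,"wy": 0,"wz": 0,"gripper": 1},{"dx": 6.8,"dy": -16.5,"dz": 0,"wx": 0,"wy": 0,"wz": 0,"gripper": 1}]'

```text
t: 1.35
tool_pos: [0.456, -0.0829, 0.224]
orientation: [1.0, 0.001, -0.0, -0.0]
ft_force: [-0.1, -0.6, -0.2]
grip_width: 0.0947
```

Run:
```python
from h import *
c=shot('wrist','w1.png');print(np.array(c['mount']).round(3).tolist(),r.read_state()['tool_pos'],proj('w1',[.456,-.084,.092]))
```

```text
[[-0.0, -0.957, -0.289, 0.084], [1.0, 0.0, -0.0, -0.0], [0.0, -0.289, 0.957, -0.161], [0.0, 0.0, 0.0, 1.0]] [ 0.45744377 -0.07921748  0.22400863] [318.3917886  236.31937295]
```

View pics/w1.png

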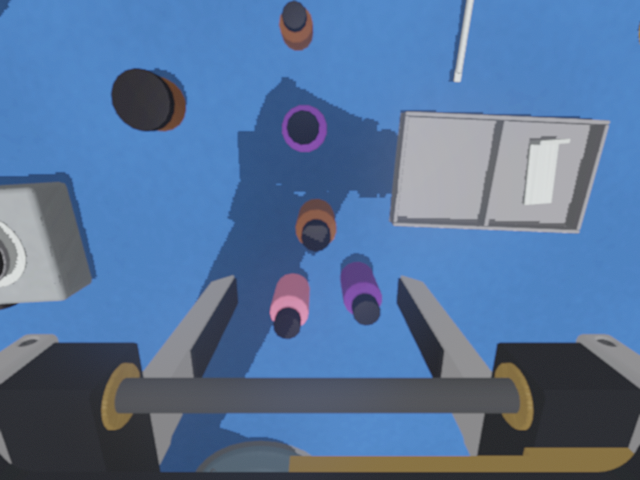

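The wrist view shows the bottle cap at about (316,236), right at the predicted spot. The neighbours stay clear of the fingers, and the tray's empty bay corners are near (405,113), (500,120), (487,227), (393,225).

Run:
```python
from h import *
print(ray('w1',316,236,.092), 'bay',np.mean([ray('w1',*q,.024) for q in((406,113),(500,120),(487,227),(393,225))],0))
im=cv2.imread('pics/w1.png');h=cv2.cvtColor(im,cv2.COLOR_BGR2HSV);m=(h[:,:,2]<75).astype('u1');n,l,s,c=cv2.connectedComponentsWithStats(m)
i=l[236,316];print(c[i],s[i],ray('w1',*c[i],.092));s=r.read_state();print(s['t'],s['tool_pos'],s['ft_force'])
```

```text
[ 0.45629728 -0.08181138  0.092     ] bay [ 0.50619502 -0.22048858  0.024     ]
[324.6652039  218.46644488] [     0      0    640    473 267530] [ 0.47274407 -0.08957646  0.092     ]
1.4 [ 0.45744377 -0.07921748  0.22400863] [-0.31357965  1.79439738 -0.45330063]
```

Emit:
play_rows --steps '[{"dx": 0,"dy": 0,"dz": 2,"wx": 0,"wy": 0,"wz": 0,"gripper": 1},{"dx": 0,"dy": 0,"dz": 4,"wx": 0,"wy": 0,"wz": 0,"gripper": 1},{"dx": 0,"dy": 0,"dz": 6,"wx": 0,"wy": 0,"wz": 0,"gripper": 1},{"dx": 0,"dy": 0,"dz": 8,"wx": 0,"wy": 0,"wz": 0,"gripper": 1},{"dx": 0,"dy": 0,"dz": 8,"wx": 0,"wy": 0,"wz": 0,"gripper": 1}]'

```text
t: 1.82
tool_pos: [0.453, -0.0838, 0.14]
orientation: [1.0, 0.001, -0.004, -0.002]
ft_force: [-0.9, -0.0, -0.2]
grip_width: 0.0938
```

Emit:
play_rows --steps '[{"dx": 0,"dy": 0,"dz": 2,"wx": 0,"wy": 0,"wz": 0,"gripper": 1},{"dx": 0,"dy": 0,"dz": 4,"wx": 0,"wy": 0,"wz": 0,"gripper": 1},{"dx": 0,"dy": 0,"dz": 6,"wx": 0,"wy": 0,"wz": 0,"gripper": 1},{"dx": 0,"dy": 0,"dz": 8,"wx": 0,"wy": 0,"wz": 0,"gripper": 1},{"dx": 0,"dy": 0,"dz": 9.2,"wx": 0,"wy": 0,"wz": 0,"gripper": 1}]'

```text
t: 2.23
tool_pos: [0.4555, -0.085, 0.0513]
orientation: [1.0, 0.001, -0.001, -0.0]
ft_force: [-1.0, 0.5, -0.1]
grip_width: 0.0939
```

Emit:
play_rows --steps '[{"dx": 0,"dy": 0,"dz": 0,"wx": 0,"wy": 0,"wz": 0,"gripper": 1},{"dx": 0,"dy": 0,"dz": 0,"wx": 0,"wy": 0,"wz": 0,"gripper": 1},{"dx": 0,"dy": 0,"dz": 0,"wx": 0,"wy": 0,"wz": 0,"gripper": 1},{"dx": 0,"dy": 0,"dz": 0,"wx": 0,"wy": 0,"wz": 0,"gripper": 1}]'

```text
t: 2.57
tool_pos: [0.4571, -0.0857, 0.0538]
orientation: [1.0, 0.001, 0.001, 0.001]
ft_force: [0.8, 0.2, 0.5]
grip_width: 0.0943
```

Run:
```python
from h import *
s=r.read_state();print(s['tool_pos'],s['orientation'],s['ft_force']);shot('wrist','w2.png');print(proj('w2',[.4563,-.083,.092]))
```

```text
[ 0.4571415  -0.0856773   0.05377499] [9.99998404e-01 1.14645730e-03 1.25389131e-03 5.52567910e-04] [0.7717066  0.21488758 0.45975855]
[311.1344516 348.7257306]
```

View pics/w2.png

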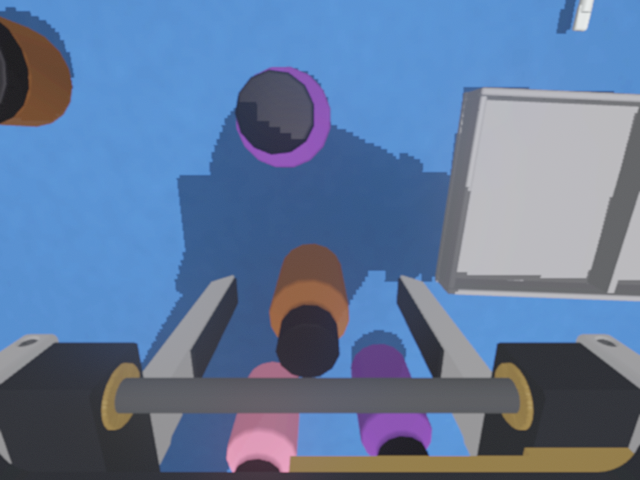

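The wrist view shows the cap at (308,341), centred between the fingers to within about 3 mm. I'll nudge the tool across and then close.

Emit:
play_rows --steps '[{"dx": 0.1,"dy": -0.3,"dz": 0.2,"wx": 0,"wy": 0,"wz": 0,"gripper": 1},{"dx": 0.1,"dy": -0.3,"dz": 0.2,"wx": 0,"wy": 0,"wz": 0,"gripper": 0.2},{"dx": 0.1,"dy": -0.3,"dz": 0.2,"wx": 0,"wy": 0,"wz": 0,"gripper": 0},{"dx": 0.1,"dy": -0.3,"dz": 0.2,"wx": 0,"wy": 0,"wz": 0,"gripper": -0.1},{"dx": 0.1,"dy": -0.3,"dz": 0.2,"wx": 0,"wy": 0,"wz": 0,"gripper": -0.3}]' --grip_force 11

```text
t: 3.03
tool_pos: [0.457, -0.0821, 0.0503]
orientation: [1.0, 0.001, -0.0, 0.0]
ft_force: [0.1, 0.4, -0.2]
grip_width: 0.0708
```

Emit:
play_rows --steps '[{"dx": 0,"dy": 0,"dz": 0,"wx": 0,"wy": 0,"wz": 0,"gripper": -0.3},{"dx": 0,"dy": 0,"dz": 0,"wx": 0,"wy": 0,"wz": 0,"gripper": -0.4},{"dx": 0,"dy": 0,"dz": 0,"wx": 0,"wy": 0,"wz": 0,"gripper": -0.5},{"dx": 0,"dy": 0,"dz": 0,"wx": 0,"wy": 0,"wz": 0,"gripper": -0.6},{"dx": 0,"dy": 0,"dz": 0,"wx": 0,"wy": 0,"wz": 0,"gripper": -0.6}]'

```text
t: 3.45
tool_pos: [0.457, -0.0822, 0.0502]
orientation: [1.0, 0.001, -0.0, -0.0]
ft_force: [0.3, 1.7, -0.0]
grip_width: 0.0416
```

Emit:
play_rows --steps '[{"dx": 0,"dy": 0,"dz": 0,"wx": 0,"wy": 0,"wz": 0,"gripper": -0.6},{"dx": 0,"dy": 0,"dz": 0,"wx": 0,"wy": 0,"wz": 0,"gripper": -0.6},{"dx": 0,"dy": 0,"dz": 0,"wx": 0,"wy": 0,"wz": 0,"gripper": -0.6}]'

```text
t: 3.7
tool_pos: [0.457, -0.0821, 0.0502]
orientation: [1.0, 0.001, -0.0, -0.0]
ft_force: [-0.3, -0.4, -0.7]
grip_width: 0.042
```

Emit:
play_rows --steps '[{"dx": 0,"dy": 0,"dz": -0.5,"wx": 0,"wy": 0,"wz": 0,"gripper": -0.6},{"dx": 0,"dy": 0,"dz": -2,"wx": 0,"wy": 0,"wz": 0,"gripper": -0.6},{"dx": 0,"dy": 0,"dz": -4,"wx": 0,"wy": 0,"wz": 0,"gripper": -0.6},{"dx": 0,"dy": 0,"dz": -6,"wx": 0,"wy": 0,"wz": 0,"gripper": -0.6},{"dx": 0,"dy": 0,"dz": -7,"wx": 0,"wy": 0,"wz": 0,"gripper": -0.6}]'

```text
t: 4.12
tool_pos: [0.4579, -0.0826, 0.1226]
orientation: [1.0, 0.001, 0.001, 0.001]
ft_force: [0.3, 0.5, -0.5]
grip_width: 0.0414
```

Emit:
play_rows --steps '[{"dx": 0,"dy": 0,"dz": -2,"wx": 0,"wy": 0,"wz": 0,"gripper": -0.6},{"dx": 0,"dy": 0,"dz": -4,"wx": 0,"wy": 0,"wz": 0,"gripper": -0.6},{"dx": 0,"dy": 0,"dz": -5,"wx": 0,"wy": 0,"wz": 0,"gripper": -0.6},{"dx": 0,"dy": 0,"dz": -5,"wx": 0,"wy": 0,"wz": 0,"gripper": -0.6},{"dx": 0,"dy": 0,"dz": -5,"wx": 0,"wy": 0,"wz": 0,"gripper": -0.6}]'

```text
t: 4.53
tool_pos: [0.4569, -0.0821, 0.17]
orientation: [1.0, 0.001, 0.0, 0.0]
ft_force: [-0.6, 1.2, -3.4]
grip_width: 0.0417
```

Emit:
play_rows --steps '[{"dx": -0.1,"dy": -1,"dz": 0,"wx": 0,"wy": 0,"wz": 0,"gripper": -0.6},{"dx": -0.3,"dy": -3,"dz": 0,"wx": 0,"wy": 0,"wz": 0,"gripper": -0.6},{"dx": -0.5,"dy": -5.5,"dz": 0,"wx": 0,"wy": 0,"wz": 0,"gripper": -0.6},{"dx": -0.7,"dy": -8,"dz": 0,"wx": 0,"wy": 0,"wz": 0,"gripper": -0.6},{"dx": -0.9,"dy": -10.5,"dz": 0,"wx": 0,"wy": 0,"wz": 0,"gripper": -0.6}]'

```text
t: 4.95
tool_pos: [0.4463, 0.0245, 0.1685]
orientation: [1.0, 0.001, -0.002, -0.0]
ft_force: [0.5, -0.4, -1.9]
grip_width: 0.0416
```

Emit:
play_rows --steps '[{"dx": -0.2,"dy": -2.5,"dz": 0,"wx": 0,"wy": 0,"wz": 0,"gripper": -0.6},{"dx": -0.4,"dy": -5,"dz": 0,"wx": 0,"wy": 0,"wz": 0,"gripper": -0.6},{"dx": -0.5,"dy": -7,"dz": 0,"wx": 0,"wy": 0,"wz": 0,"gripper": -0.6},{"dx": -0.6,"dy": -8,"dz": 0,"wx": 0,"wy": 0,"wz": 0,"gripper": -0.6},{"dx": -0.6,"dy": -8,"dz": 0,"wx": 0,"wy": 0,"wz": 0,"gripper": -0.6}]'

```text
t: 5.37
tool_pos: [0.4403, 0.1045, 0.1689]
orientation: [1.0, 0.003, -0.001, -0.0]
ft_force: [-0.5, 0.7, -1.5]
grip_width: 0.0417
```

Run:
```python
from h import *
s=r.read_state();print(s['tool_pos'],s['orientation'],s['ft_force'],s['grip_width']);shot('wrist','w3.png');print(proj('w3',[.4304,.2535,.084]))
```

```text
[0.44028896 0.10450464 0.16891414] [ 9.99995472e-01  2.69129739e-03 -1.33790460e-03 -1.49835245e-04] [-0.47457521  0.68557488 -1.53854837] 0.041732923887114706
[127.89269194 263.67102292]
```

View pics/w3.png

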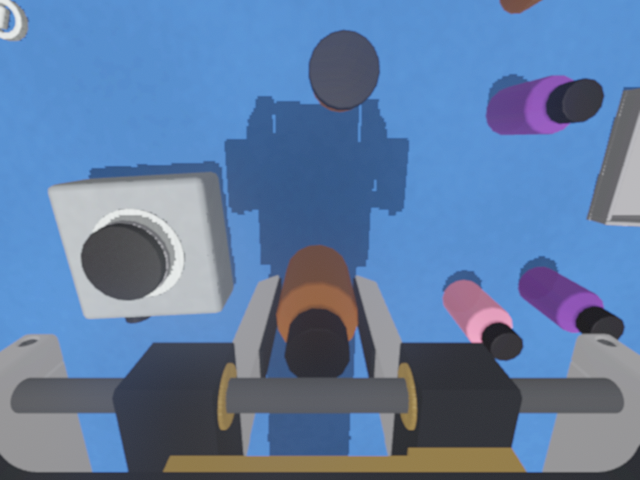

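The bottle is held upright, with its cap at (317,344). The pad is centred at about (124,261), within 4 px of its prediction, so the pad lies at about (0.432, 0.255).

Emit:
play_rows --steps '[{"dx": -0.1,"dy": -1,"dz": 0,"wx": 0,"wy": 0,"wz": 0,"gripper": -0.6},{"dx": -0.2,"dy": -3,"dz": 0,"wx": 0,"wy": 0,"wz": 0,"gripper": -0.6},{"dx": -0.4,"dy": -5.5,"dz": 0,"wx": 0,"wy": 0,"wz": 0,"gripper": -0.6},{"dx": -0.6,"dy": -8,"dz": 0,"wx": 0,"wy": 0,"wz": 0,"gripper": -0.6},{"dx": -0.7,"dy": -10,"dz": 0,"wx": 0,"wy": 0,"wz": 0,"gripper": -0.6}]'

```text
t: 5.83
tool_pos: [0.4342, 0.2036, 0.1701]
orientation: [1.0, 0.0, -0.0, -0.0]
ft_force: [1.0, -0.9, -2.0]
grip_width: 0.0417
```

Emit:
play_rows --steps '[{"dx": -0.1,"dy": -2,"dz": 0,"wx": 0,"wy": 0,"wz": 0,"gripper": -0.6},{"dx": -0.1,"dy": -4,"dz": 0,"wx": 0,"wy": 0,"wz": 0,"gripper": -0.6},{"dx": -0.1,"dy": -5,"dz": 0,"wx": 0,"wy": 0,"wz": 0,"gripper": -0.6},{"dx": -0.1,"dy": -5,"dz": 0,"wx": 0,"wy": 0,"wz": 0,"gripper": -0.6},{"dx": -0.1,"dy": -5,"dz": 0,"wx": 0,"wy": 0,"wz": 0,"gripper": -0.6}]'

```text
t: 6.25
tool_pos: [0.4333, 0.2523, 0.17]
orientation: [1.0, 0.001, -0.0, 0.0]
ft_force: [0.1, -0.7, -2.0]
grip_width: 0.0418
```

Emit:
play_rows --steps '[{"dx": 0,"dy": 0,"dz": 1,"wx": 0,"wy": 0,"wz": 0,"gripper": -0.6},{"dx": 0,"dy": 0,"dz": 2,"wx": 0,"wy": 0,"wz": 0,"gripper": -0.6},{"dx": 0,"dy": 0,"dz": 2.5,"wx": 0,"wy": 0,"wz": 0,"gripper": -0.6},{"dx": 0,"dy": 0,"dz": 2.5,"wx": 0,"wy": 0,"wz": 0,"gripper": -0.6},{"dx": 0,"dy": 0,"dz": 2.5,"wx": 0,"wy": 0,"wz": 0,"gripper": -0.6}]'

```text
t: 6.67
tool_pos: [0.4328, 0.2522, 0.1444]
orientation: [1.0, 0.001, -0.001, 0.0]
ft_force: [-0.7, 0.3, -1.4]
grip_width: 0.0415
```

Run:
```python
from h import *
s=r.read_state();print(s['tool_pos'],s['orientation'],s['ft_force'],s['grip_width']);c=shot('side','s2.png')
im=cv2.imread('pics/s2.png');cv2.imwrite('pics/s2c.png',cv2.resize(im[120:270,170:370],None,fx=3.5,fy=3.5))
```

```text
[0.43283636 0.25221411 0.14439068] [ 9.99999339e-01  7.79592459e-04 -8.03030747e-04  2.62714142e-04] [-0.67997236  0.32678736 -1.35300041] 0.04149488042175328
```

View pics/s2c.png

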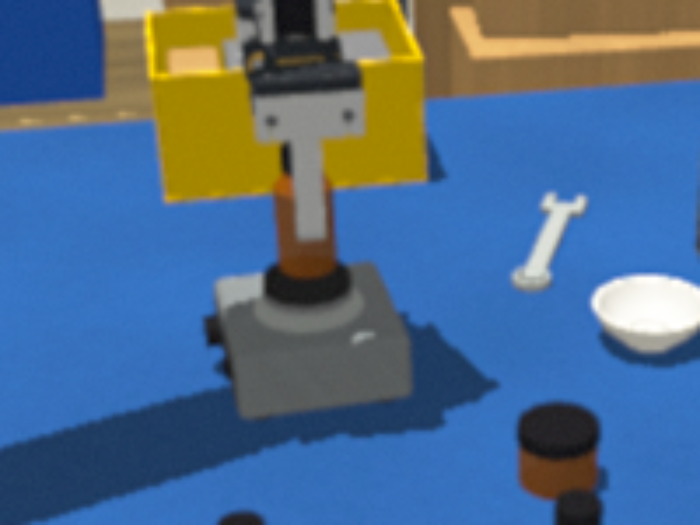

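The bottle's base is centred over the pad, about 10 mm above it. I'll press in slow stages.

Emit:
play_rows --steps '[{"dx": 0,"dy": 0,"dz": 0.3,"wx": 0,"wy": 0,"wz": 0,"gripper": -0.6},{"dx": 0,"dy": 0,"dz": 0.6,"wx": 0,"wy": 0,"wz": 0,"gripper": -0.6},{"dx": 0,"dy": 0,"dz": 0.9,"wx": 0,"wy": 0,"wz": 0,"gripper": -0.6},{"dx": 0,"dy": 0,"dz": 1.1,"wx": 0,"wy": 0,"wz": 0,"gripper": -0.6},{"dx": 0,"dy": 0,"dz": 1.3,"wx": 0,"wy": 0,"wz": 0,"gripper": -0.6}]'

```text
t: 7.13
tool_pos: [0.4332, 0.2528, 0.1322]
orientation: [1.0, 0.001, -0.0, 0.0]
ft_force: [-1.1, 0.4, 0.4]
grip_width: 0.0416
```

Emit:
play_rows --steps '[{"dx": 0,"dy": 0,"dz": 0.2,"wx": 0,"wy": 0,"wz": 0,"gripper": -0.6},{"dx": 0,"dy": 0,"dz": 0.4,"wx": 0,"wy": 0,"wz": 0,"gripper": -0.6},{"dx": 0,"dy": 0,"dz": 0.6,"wx": 0,"wy": 0,"wz": 0,"gripper": -0.6},{"dx": 0,"dy": 0,"dz": 0.7,"wx": 0,"wy": 0,"wz": 0,"gripper": -0.6},{"dx": 0,"dy": 0,"dz": 0.7,"wx": 0,"wy": 0,"wz": 0,"gripper": -0.6}]'

```text
t: 7.55
tool_pos: [0.4334, 0.2528, 0.1254]
orientation: [1.0, 0.001, 0.0, 0.0]
ft_force: [-1.0, -1.3, 3.9]
grip_width: 0.0418
```

Emit:
play_rows --steps '[{"dx": 0,"dy": 0,"dz": 0.1,"wx": 0,"wy": 0,"wz": 0,"gripper": -0.6},{"dx": 0,"dy": 0,"dz": 0.2,"wx": 0,"wy": 0,"wz": 0,"gripper": -0.6},{"dx": 0,"dy": 0,"dz": 0.25,"wx": 0,"wy": 0,"wz": 0,"gripper": -0.6},{"dx": 0,"dy": 0,"dz": 0.25,"wx": 0,"wy": 0,"wz": 0,"gripper": -0.6},{"dx": 0,"dy": 0,"dz": 0.25,"wx": 0,"wy": 0,"wz": 0,"gripper": -0.6}]'

```text
t: 7.97
tool_pos: [0.4334, 0.2528, 0.1229]
orientation: [1.0, 0.001, 0.0, -0.0]
ft_force: [-1.4, -1.1, 4.4]
grip_width: 0.0415
```

Emit:
play_rows --steps '[{"dx": 0,"dy": 0,"dz": 0.05,"wx": 0,"wy": 0,"wz": 0,"gripper": -0.6},{"dx": 0,"dy": 0,"dz": 0.1,"wx": 0,"wy": 0,"wz": 0,"gripper": -0.6},{"dx": 0,"dy": 0,"dz": 0.1,"wx": 0,"wy": 0,"wz": 0,"gripper": -0.6},{"dx": 0,"dy": 0,"dz": 0.1,"wx": 0,"wy": 0,"wz": 0,"gripper": -0.6}]'

```text
t: 8.3
tool_pos: [0.4335, 0.2528, 0.1224]
orientation: [1.0, 0.001, 0.0, -0.0]
ft_force: [-2.3, -2.2, 7.0]
grip_width: 0.0418
```

Emit:
play_rows --steps '[{"dx": 0,"dy": 0,"dz": 0.05,"wx": 0,"wy": 0,"wz": 0,"gripper": -0.6},{"dx": 0,"dy": 0,"dz": 0.1,"wx": 0,"wy": 0,"wz": 0,"gripper": -0.6},{"dx": 0,"dy": 0,"dz": 0.1,"wx": 0,"wy": 0,"wz": 0,"gripper": -0.6},{"dx": 0,"dy": 0,"dz": 0.1,"wx": 0,"wy": 0,"wz": 0,"gripper": -0.6}]'

```text
t: 8.63
tool_pos: [0.4337, 0.2528, 0.1218]
orientation: [1.0, 0.001, 0.0, 0.0]
ft_force: [-3.3, -1.7, 9.8]
grip_width: 0.0416
```

Run:
```python
from h import *
s=r.read_state();print(s['tool_pos'],s['orientation'],s['ft_force'],s['wrist_torque']);c=shot('side','s3.png')
im=cv2.imread('pics/s3.png');cv2.imwrite('pics/s3c.png',cv2.resize(im[150:250,200:320],None,fx=5,fy=5))
```

```text
[0.43367847 0.25284562 0.12178203] [9.99999227e-01 1.20393553e-03 3.08621903e-04 1.81293732e-05] [-3.32698822 -1.65839928  9.84699553] [-0.39685841  0.76968057  0.02192355]
```

View pics/s3c.png

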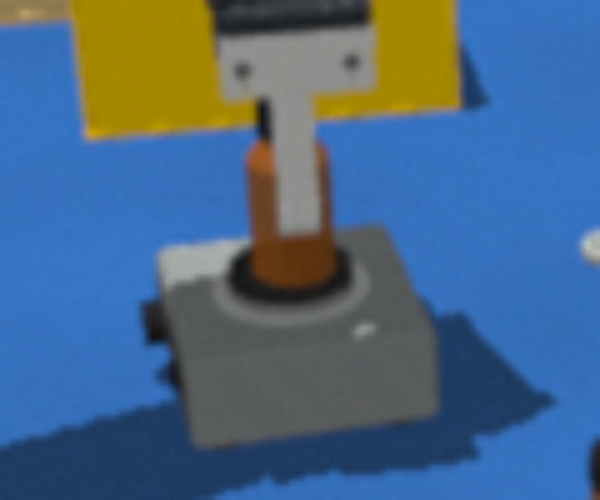

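The bottle stands upright in the middle of the pad. The force rises steeply at about 11 N, so the pad is at its end stop. I'll hold here.

Emit:
play_rows --steps '[{"dx": 0,"dy": 0,"dz": 0,"wx": 0,"wy": 0,"wz": 0,"gripper": -0.6},{"dx": 0,"dy": 0,"dz": 0,"wx": 0,"wy": 0,"wz": 0,"gripper": -0.6},{"dx": 0,"dy": 0,"dz": 0,"wx": 0,"wy": 0,"wz": 0,"gripper": -0.6},{"dx": 0,"dy": 0,"dz": 0,"wx": 0,"wy": 0,"wz": 0,"gripper": -0.6},{"dx": 0,"dy": 0,"dz": 0,"wx": 0,"wy": 0,"wz": 0,"gripper": -0.6}]'

```text
t: 9.1
tool_pos: [0.4337, 0.2529, 0.1218]
orientation: [1.0, 0.001, 0.0, 0.0]
ft_force: [-2.6, -1.0, 9.2]
grip_width: 0.0419
```

Emit:
play_rows --steps '[{"dx": 0,"dy": 0,"dz": 0,"wx": 0,"wy": 0,"wz": 0,"gripper": -0.6},{"dx": 0,"dy": 0,"dz": 0,"wx": 0,"wy": 0,"wz": 0,"gripper": -0.6},{"dx": 0,"dy": 0,"dz": 0,"wx": 0,"wy": 0,"wz": 0,"gripper": -0.6},{"dx": 0,"dy": 0,"dz": 0,"wx": 0,"wy": 0,"wz": 0,"gripper": -0.6},{"dx": 0,"dy": 0,"dz": 0,"wx": 0,"wy": 0,"wz": 0,"gripper": -0.6}]'

```text
t: 9.52
tool_pos: [0.4337, 0.2529, 0.1218]
orientation: [1.0, 0.001, 0.0, -0.0]
ft_force: [-3.3, -2.0, 9.1]
grip_width: 0.0416
```

Emit:
play_rows --steps '[{"dx": 0,"dy": 0,"dz": 0,"wx": 0,"wy": 0,"wz": 0,"gripper": -0.6},{"dx": 0,"dy": 0,"dz": 0,"wx": 0,"wy": 0,"wz": 0,"gripper": -0.6},{"dx": 0,"dy": 0,"dz": 0,"wx": 0,"wy": 0,"wz": 0,"gripper": -0.6},{"dx": 0,"dy": 0,"dz": 0,"wx": 0,"wy": 0,"wz": 0,"gripper": -0.6}]'

```text
t: 9.85
tool_pos: [0.4337, 0.2529, 0.1218]
orientation: [1.0, 0.001, 0.0, -0.0]
ft_force: [-3.5, -2.3, 9.3]
grip_width: 0.042
```

Emit:
play_rows --steps '[{"dx": 0,"dy": 0,"dz": -0.3,"wx": 0,"wy": 0,"wz": 0,"gripper": -0.6},{"dx": 0,"dy": 0,"dz": -0.8,"wx": 0,"wy": 0,"wz": 0,"gripper": -0.6},{"dx": 0,"dy": 0,"dz": -2,"wx": 0,"wy": 0,"wz": 0,"gripper": -0.6},{"dx": 0,"dy": 0,"dz": -4,"wx": 0,"wy": 0,"wz": 0,"gripper": -0.6},{"dx": 0,"dy": 0,"dz": -5,"wx": 0,"wy": 0,"wz": 0,"gripper": -0.6}]'

```text
t: 10.27
tool_pos: [0.4337, 0.253, 0.1724]
orientation: [1.0, 0.001, 0.001, -0.0]
ft_force: [0.9, -0.6, -2.3]
grip_width: 0.0418
```

Emit:
play_rows --steps '[{"dx": 0.1,"dy": 1,"dz": 0,"wx": 0,"wy": 0,"wz": 0,"gripper": -0.6},{"dx": 0.5,"dy": 3,"dz": 0,"wx": 0,"wy": 0,"wz": 0,"gripper": -0.6},{"dx": 0.9,"dy": 6,"dz": 0,"wx": 0,"wy": 0,"wz": 0,"gripper": -0.6},{"dx": 1.4,"dy": 9,"dz": 0,"wx": 0,"wy": 0,"wz": 0,"gripper": -0.6},{"dx": 1.8,"dy": 12,"dz": 0,"wx": 0,"wy": 0,"wz": 0,"gripper": -0.6}]'

```text
t: 10.68
tool_pos: [0.4508, 0.1311, 0.1697]
orientation: [1.0, 0.002, -0.001, 0.0]
ft_force: [1.5, 0.8, -1.8]
grip_width: 0.0417
```

Emit:
play_rows --steps '[{"dx": 0.5,"dy": 3,"dz": 0,"wx": 0,"wy": 0,"wz": 0,"gripper": -0.6},{"dx": 0.9,"dy": 6,"dz": 0,"wx": 0,"wy": 0,"wz": 0,"gripper": -0.6},{"dx": 1.4,"dy": 9,"dz": 0,"wx": 0,"wy": 0,"wz": 0,"gripper": -0.6},{"dx": 1.8,"dy": 12,"dz": 0,"wx": 0,"wy": 0,"wz": 0,"gripper": -0.6},{"dx": 2.3,"dy": 15,"dz": 0,"wx": 0,"wy": 0,"wz": 0,"gripper": -0.6}]'

```text
t: 11.1
tool_pos: [0.4739, -0.019, 0.1697]
orientation: [1.0, 0.001, -0.001, -0.0]
ft_force: [0.5, 0.5, -1.6]
grip_width: 0.0417
```

Emit:
play_rows --steps '[{"dx": 0.5,"dy": 3,"dz": 0,"wx": 0,"wy": 0,"wz": 0,"gripper": -0.6},{"dx": 0.9,"dy": 6,"dz": 0,"wx": 0,"wy": 0,"wz": 0,"gripper": -0.6},{"dx": 1.2,"dy": 8,"dz": 0,"wx": 0,"wy": 0,"wz": 0,"gripper": -0.6},{"dx": 1.4,"dy": 9,"dz": 0,"wx": 0,"wy": 0,"wz": 0,"gripper": -0.6},{"dx": 1.4,"dy": 9,"dz": 0,"wx": 0,"wy": 0,"wz": 0,"gripper": -0.6}]'

```text
t: 11.52
tool_pos: [0.4887, -0.1088, 0.17]
orientation: [1.0, -0.0, -0.0, -0.0]
ft_force: [-0.4, 0.7, -1.1]
grip_width: 0.0418
```

Run:
```python
from h import *
s=r.read_state();print(s['tool_pos'],s['orientation'],s['ft_force'],s['grip_width']);shot('wrist','w4.png');print(proj('w4',[.507,-.223,.004]))
```

```text
[ 0.48865223 -0.10883248  0.1700359 ] [ 9.99999819e-01 -3.30550084e-04 -4.86302578e-04 -1.26375208e-04] [-0.4233649   0.68010871 -1.14790491] 0.04177613715735548
[431.73007659 208.9443424 ]
```

View pics/w4.png

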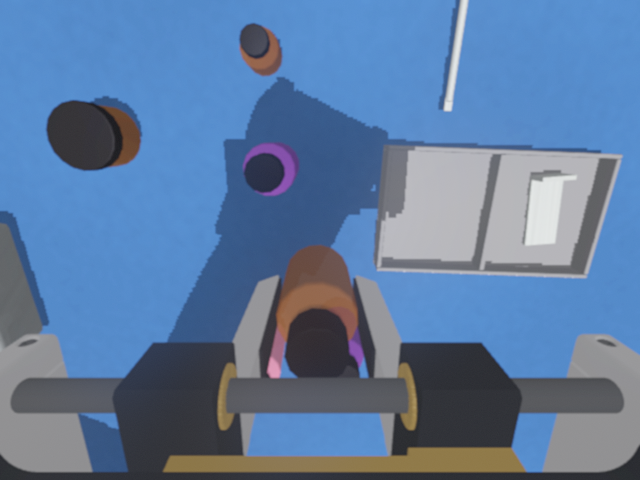

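The wrist view puts the bay's floor centre at about (434,210), agreeing with the predicted (432,209). I'll continue over the bay.

Emit:
play_rows --steps '[{"dx": 0.2,"dy": 1.5,"dz": 0,"wx": 0,"wy": 0,"wz": 0,"gripper": -0.6},{"dx": 0.6,"dy": 4,"dz": 0,"wx": 0,"wy": 0,"wz": 0,"gripper": -0.6},{"dx": 1.2,"dy": 7,"dz": 0,"wx": 0,"wy": 0,"wz": 0,"gripper": -0.6},{"dx": 1.6,"dy": 10,"dz": 0,"wx": 0,"wy": 0,"wz": 0,"gripper": -0.6},{"dx": 1.8,"dy": 11.5,"dz": 0,"wx": 0,"wy": 0,"wz": 0,"gripper": -0.6}]'

```text
t: 11.98
tool_pos: [0.5076, -0.2231, 0.1706]
orientation: [1.0, 0.001, 0.0, 0.0]
ft_force: [0.7, -0.8, -1.6]
grip_width: 0.0419
```

Emit:
play_rows --steps '[{"dx": 0,"dy": 0,"dz": 0,"wx": 0,"wy": 0,"wz": 0,"gripper": -0.6},{"dx": 0,"dy": 0,"dz": 2,"wx": 0,"wy": 0,"wz": 0,"gripper": -0.6},{"dx": 0,"dy": 0,"dz": 4,"wx": 0,"wy": 0,"wz": 0,"gripper": -0.6},{"dx": 0,"dy": 0,"dz": 6,"wx": 0,"wy": 0,"wz": 0,"gripper": -0.6},{"dx": 0,"dy": 0,"dz": 7,"wx": 0,"wy": 0,"wz": 0,"gripper": -0.6}]'

```text
t: 12.4
tool_pos: [0.5058, -0.219, 0.0979]
orientation: [1.0, 0.002, -0.002, -0.002]
ft_force: [-0.3, 0.3, -2.7]
grip_width: 0.0419
```

Emit:
play_rows --steps '[{"dx": 0,"dy": 0,"dz": 1.5,"wx": 0,"wy": 0,"wz": 0,"gripper": -0.6},{"dx": 0,"dy": 0,"dz": 2.5,"wx": 0,"wy": 0,"wz": 0,"gripper": -0.6},{"dx": 0,"dy": 0,"dz": 3.3,"wx": 0,"wy": 0,"wz": 0,"gripper": -0.6},{"dx": 0,"dy": 0,"dz": 3.8,"wx": 0,"wy": 0,"wz": 0,"gripper": -0.6},{"dx": 0,"dy": 0,"dz": 3.8,"wx": 0,"wy": 0,"wz": 0,"gripper": -0.6}]'

```text
t: 12.82
tool_pos: [0.5069, -0.2214, 0.0619]
orientation: [1.0, 0.001, -0.001, -0.001]
ft_force: [-0.5, 0.2, -1.2]
grip_width: 0.0415
```

Emit:
play_rows --steps '[{"dx": 0,"dy": 0,"dz": 0.15,"wx": 0,"wy": 0,"wz": 0,"gripper": -0.6},{"dx": 0,"dy": 0,"dz": 0.3,"wx": 0,"wy": 0,"wz": 0,"gripper": -0.6},{"dx": 0,"dy": 0,"dz": 0.45,"wx": 0,"wy": 0,"wz": 0,"gripper": -0.6},{"dx": 0,"dy": 0,"dz": 0.6,"wx": 0,"wy": 0,"wz": 0,"gripper": -0.6},{"dx": 0,"dy": 0,"dz": 0.7,"wx": 0,"wy": 0,"wz": 0,"gripper": -0.6}]'

```text
t: 13.23
tool_pos: [0.5075, -0.2222, 0.0559]
orientation: [1.0, 0.001, 0.0, 0.0]
ft_force: [-0.2, 0.2, -1.9]
grip_width: 0.042
```

Emit:
play_rows --steps '[{"dx": 0,"dy": 0,"dz": 0.05,"wx": 0,"wy": 0,"wz": 0,"gripper": -0.6},{"dx": 0,"dy": 0,"dz": 0.1,"wx": 0,"wy": 0,"wz": 0,"gripper": -0.6},{"dx": 0,"dy": 0,"dz": 0.1,"wx": 0,"wy": 0,"wz": 0,"gripper": -0.6}]'

```text
t: 13.48
tool_pos: [0.5073, -0.222, 0.0547]
orientation: [1.0, 0.001, -0.0, -0.0]
ft_force: [0.6, 0.6, -1.8]
grip_width: 0.0412
```

Emit:
play_rows --steps '[{"dx": 0,"dy": 0,"dz": 0.05,"wx": 0,"wy": 0,"wz": 0,"gripper": -0.6},{"dx": 0,"dy": 0,"dz": 0.1,"wx": 0,"wy": 0,"wz": 0,"gripper": -0.6},{"dx": 0,"dy": 0,"dz": 0.1,"wx": 0,"wy": 0,"wz": 0,"gripper": -0.6}]'

```text
t: 13.73
tool_pos: [0.5075, -0.2222, 0.0543]
orientation: [1.0, 0.001, 0.0, 0.0]
ft_force: [-0.6, 0.3, 2.9]
grip_width: 0.0415
```

The bottle is on the bay floor, with about 4 N of contact. I'll release it slowly.

Emit:
play_rows --steps '[{"dx": 0,"dy": 0,"dz": 0,"wx": 0,"wy": 0,"wz": 0,"gripper": -0.1},{"dx": 0,"dy": 0,"dz": 0,"wx": 0,"wy": 0,"wz": 0,"gripper": 0},{"dx": 0,"dy": 0,"dz": 0,"wx": 0,"wy": 0,"wz": 0,"gripper": 0.2},{"dx": 0,"dy": 0,"dz": 0,"wx": 0,"wy": 0,"wz": 0,"gripper": 0.5},{"dx": 0,"dy": 0,"dz": 0,"wx": 0,"wy": 0,"wz": 0,"gripper": 0.7}]'

```text
t: 14.15
tool_pos: [0.5074, -0.2221, 0.0537]
orientation: [1.0, 0.001, 0.0, 0.0]
ft_force: [-0.7, 0.2, -0.0]
grip_width: 0.0636
```

Emit:
play_rows --steps '[{"dx": 0,"dy": 0,"dz": 0,"wx": 0,"wy": 0,"wz": 0,"gripper": 0.7},{"dx": 0,"dy": 0,"dz": 0,"wx": 0,"wy": 0,"wz": 0,"gripper": 0.7},{"dx": 0,"dy": 0,"dz": 0,"wx": 0,"wy": 0,"wz": 0,"gripper": 0.7}]'

```text
t: 14.4
tool_pos: [0.5073, -0.222, 0.0537]
orientation: [1.0, 0.001, 0.0, -0.0]
ft_force: [-0.0, -0.0, -0.8]
grip_width: 0.0793
```

Emit:
play_rows --steps '[{"dx": 0,"dy": 0,"dz": -1,"wx": 0,"wy": 0,"wz": 0,"gripper": 0.7},{"dx": 0,"dy": 0,"dz": -3,"wx": 0,"wy": 0,"wz": 0,"gripper": 0.7},{"dx": 0,"dy": 0,"dz": -6,"wx": 0,"wy": 0,"wz": 0,"gripper": 0.7},{"dx": 0,"dy": 0,"dz": -9,"wx": 0,"wy": 0,"wz": 0,"gripper": 0.7},{"dx": 0,"dy": 0,"dz": -12,"wx": 0,"wy": 0,"wz": 0,"gripper": 0.7}]'

```text
t: 14.82
tool_pos: [0.5071, -0.2219, 0.1757]
orientation: [1.0, 0.001, 0.0, 0.0]
ft_force: [0.7, 0.3, -0.3]
grip_width: 0.0802
```

Emit:
play_rows --steps '[{"dx": 0,"dy": 2,"dz": -2,"wx": 0,"wy": 0,"wz": 0,"gripper": 0.7},{"dx": -3,"dy": 4,"dz": -3,"wx": 0,"wy": 0,"wz": 0,"gripper": 0.7},{"dx": -5,"dy": 6,"dz": -3,"wx": 0,"wy": 0,"wz": 0,"gripper": 0.7},{"dx": -7,"dy": 9,"dz": -3,"wx": 0,"wy": 0,"wz": 0,"gripper": 0.7},{"dx": -9,"dy": 12,"dz": -3,"wx": 0,"wy": 0,"wz": 0,"gripper": 0.7}]'

```text
t: 15.23
tool_pos: [0.4168, -0.3431, 0.2052]
orientation: [1.0, 0.002, 0.001, 0.001]
ft_force: [0.9, 0.3, 0.4]
grip_width: 0.0802
```

Emit:
play_rows --steps '[{"dx": 0,"dy": 0,"dz": 0,"wx": 0,"wy": 0,"wz": 0,"gripper": 0.7},{"dx": 0,"dy": 0,"dz": 0,"wx": 0,"wy": 0,"wz": 0,"gripper": 0.7},{"dx": 0,"dy": 0,"dz": 0,"wx": 0,"wy": 0,"wz": 0,"gripper": 0.7},{"dx": 0,"dy": 0,"dz": 0,"wx": 0,"wy": 0,"wz": 0,"gripper": 0.7}]'

```text
t: 15.57
tool_pos: [0.4182, -0.3414, 0.204]
orientation: [1.0, 0.002, 0.0, -0.0]
ft_force: [1.0, 0.2, -0.7]
grip_width: 0.0798
```

Run:
```python
from h import *
s=r.read_state();print(s['tool_pos'],s['ft_force'],s['grip_width']);shot('wrist','w5.png');print(proj('w5',[.5075,-.2222,.096]),proj('w5',[.5075,-.2222,.004]));shot('side','s5.png');shot('top','t5.png')
a=cv2.imread('pics/w5.png');b=cv2.imread('pics/s5.png')
cv2.imwrite('pics/c5.png',cv2.resize(np.vstack([a,b]),(450,600)) if 0 else np.hstack([cv2.resize(a,(400,300)),cv2.resize(b,(400,300))]))
```

```text
[ 0.41816241 -0.34139745  0.20395356] [ 1.01195232  0.21950816 -0.70023362] 0.07983656237912506
[162.38655599 132.69328391] [201.98976768 134.56614766]
```

View pics/c5.png

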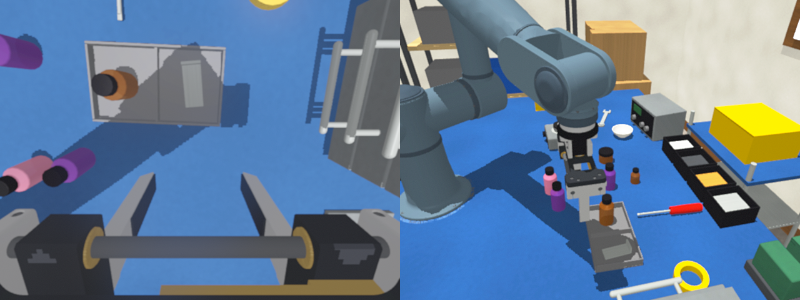

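The bottle stands upright in the middle of the bay, with its cap near (163,135) at full scale against a predicted (162,133). The arm is clear and the bystanders are undisturbed. I'll hand in.

```bash
python3 -c "
from station import r
print(r.hand_in())"
```

```text
the job is handed in; nothing more can be done
None
```

The job is done and handed in at about 15.6 s of the 67 s allowed; the hand-in gives no verdict.

- **Grip:** I took the amber bottle at an 11 N grip, 50 mm above its base.
- **Press:** I pressed it on the centre of the pad at about 11 N and held it there for over a second. The force rose steeply at the end and the height matched the pad's end stop. The pad joint itself can't be read, so this is inferred.
- **Placing:** I lowered the bottle into the tray's +y bay until about 4 N of contact, opened the fingers slowly and backed off.
- **Last checks:** The final pictures show the bottle upright within about 2 px of the predicted spot, the gripper clear, and the bystanders in view apparently where they were. I didn't measure the bystanders' positions.
- **Not checked:** I didn't look closely at whether the pad had risen again. It is sprung and nothing rests on it.
- **Failed or disagreed:** The first move call was refused because its rows left out some keys; the arm did not move. The measured pose wobbled by up to about 4 mm right after fast moves, so I corrected the position with wrist pictures before gripping.

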